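Set the side guide of a label roll holder

TASK

A new roll of labels has been laid in the roll holder. First push the roll along its rods with a fingertip until its far face sits flat against the tall fixed flange; then roll the knurled wheel under a fingertip until the pointer of the low side guide stands at the long gauge line on the front rail, so that the guide comes up close beside the roll. Move the guide only with its wheel and do not run it hard against the roll; lift nothing, and leave the other things on the desk where they are.

Things in the scene. Friction and masses are not known exactly. Their poses are not given: they have to be found in the camera images.
- holder: Grey metal label roll holder, fixed; base x -82 to +52, y -52 to +90 mm. Origin on the desk under the middle of the roll cradle; x away from the robot at yaw 0, y along the roll's axis towards the fixed flange, z up. Two steel rods along y (10 mm diameter, at x = -30 and +30 mm, axes 22 mm high) carry the roll. A lead screw runs along y in front of the roll at x = -56 mm.
- flange_face (a point): Middle of the inner face of the tall fixed flange, a grey plate with a round top, 84 mm wide and 92 mm high; at holder x = 0, y = +75, z = 52 mm, on the roll's axis line.
- gauge_mark (a point): Middle of the one long black gauge line (13 x 2 mm) across the top of the aluminium scale rail, which runs along the holder's front edge, x = -82 to -68 mm, top 17 mm high, and has short 5 mm graduations; at holder x = -74.5, y = +7, z = 17 mm.
- guide_pointer (a point): Tip of the small dark steel arrow pointer of the guide; it slides with the guide just above the scale rail along the holder's y, and stands at the gauge line when its holder y equals that of gauge_mark (+7 mm).
- guide (a joint): Low aluminium side guide on a dark steel nut, sliding along the holder's +y, in m: 0 fully open, 0.022 pointer exactly at the gauge line, 0.030 end stop. Cheek 4 mm thick, 86 mm wide (holder x -43 to +43 mm), top 41 mm above the desk, inner face 7 mm on the flange side of the pointer. Moves 3 mm per rad of the wheel; starts 12 to 22 mm short of the line; stays where it is left.
- wheel (a joint): Black knurled wheel on the screw's end, 44 mm diameter, 16 mm wide, axis along holder y; rad, 0 to 10 (guide = 0.003 x wheel). Stroking its top away from the robot (holder +x) turns it positive and brings the guide towards the flange; towards the robot opens it. Turns with 1.5 N at the rim: a finger pressing 4 to 8 N carries it without slip, 22 mm of stroke is 1 rad. Stays where left.
- wheel_top (a point): Highest point of the knurled wheel's rim, middle of its width, at holder x = -56, y = -68, z = 48 mm; does not turn with the wheel. Nothing near it is as high: the screw's grey bearing blocks (at y = -42 and +72 mm) end 35 mm above the desk, the guide's nut 36 mm.
- roll: White paper label roll, 76 mm diameter, 58 mm wide, card core with a 24 mm hole, 0.14 kg, loose, lying on the two rods with its axis along the holder's y. Origin at the centre of its face on the guide side; its z axis is the roll's axis, towards the flange.
- roll_center (a point): Centre of the roll, on its axis, half way along its width, 51 mm above the desk; the roll's top is at 89 mm. At holder y = +46 mm when the roll touches the flange; starts 5 to 11 mm short of that. The roll slides on the rods with 1 to 2 N. Its guide-side face is free above the guide's cheek; push it low, just under the core.
- stapler: Blue desk stapler, 127 x 36 x 40 mm, loose, just just behind the holder; leave it alone. Origin under its middle.
- spare_roll: Small spare label roll standing on its end, 62 mm diameter, 40 mm high, loose, to the left of the holder; leave it alone. Origin under its middle.
- tape_dispenser: Green tape dispenser, 110 x 28 x 60 mm, loose, to the right of the holder; leave it alone. Origin under its middle.
Not all that is in view belongs to the job. What is shaped like the roll but green is not meant.

How it is judged (in metres and radians):
On the way, in this order (a step that is already met when the one before it is completed fails the run):
1. the roll lies against the fixed flange while the guide is still open (y of roll_center in the frame of holder above 0.044 m and angle between the z axis of roll and the y axis of holder, either way round below 0.06 rad and value of joint guide below 0.0195 m), for 0.2 s.
2. the guide's pointer stands at the gauge line (value of joint guide between 0.0205 and 0.0235 m), for 0.2 s.
At the end, for the whole second after the job is handed in: The guide's pointer stands within 1.5 mm of the gauge line, the roll rests square on the rods with its far face within 2.5 mm of the fixed flange, and roll and wheel are at rest (all of step 2 and y of roll_center in the frame of holder above 0.0435 m and angle between the z axis of roll and the y axis of holder, either way round below 0.06 rad and z of roll_center in the frame of holder between 0.047 and 0.057 m and linear speed of roll below 0.01 m/s and velocity of joint wheel between -0.05 and 0.05 rad/s); the robot touches nothing.
It fails at once if the roll is lifted off its rods (12 mm) (z of roll_center in the frame of holder above 0.064 m).
It fails at once if the guide is pushed directly (over 5 N) instead of by its wheel (contact force between the fingers and guide above 5 N).
It fails at once if the guide is run hard against the roll (over 6 N) (contact force between guide and roll above 6 N).
It fails at once if the stapler, the spare roll or the tape dispenser is displaced by more than 20 mm (distance of any of stapler, spare_roll, tape_dispenser from where it was at the start of the episode above 0.02 m).
It also fails if it takes over 64 s, if anything falls off the work surface, if the arm or the gripper's body presses on something with over 40 N, if the wrist force passes 120 N, or if a joint passes its speed limit or range.

ROBOT

A 6-joint arm with a two-finger parallel gripper is mounted at the origin on a cart in front of the work surface, level with it; the furniture and walls round the work are solid. World frame = base frame: x ahead of the robot, y to its left, z up, the work surface at z = 0. Lengths are in m, angles in degrees, forces in N, time in s.
With the tool pointing down it reaches from about 0.35 to 0.875 m from the base axis. Payload 4.2 kg.
Tool frame: the origin (TCP) lies on the centre line of the jaws, within the pads' length; the fingertips stand 25 mm ahead of it and the grasp point (between the pads) lies 6 mm ahead of it; z points along the fingers, y is the line along which they close (so a half turn about z gives the same grasp; the last joint's range is limited). The gripper opens to 87 mm and grips with 3 to 60 N. Pads are 19 mm wide; open, the fingers measure 117 mm over their backs; the gripper's body (75 mm by 190 mm) begins 51 mm behind the grasp point.
Start: joints at [-57.09, 22.042, 0.453, 0, -68.411, -14.817], TCP at [0.194, -0.594, 0.248] pointing down, gripper open.
Joint ranges: [-179.83, 179.83], [-69.29, 118.12], [-61.27, 80.66], [-181.25, 117.63], [-171.15, -9.14], [-177.46, 177.46]. Speed limits (degrees/s): [159.86, 159.86, 180, 180, 180, 180].

INTERFACE

Orientations are given as a 3x3 rotation matrix whose columns are the frame's x, y, z axes.
In Python, from station import r gives the robot as it stands.
- The arm moves only by the tool move_arm, never from a script. Its argument "series" is a list of rows, each an object with "grip": the opening, from 0 (shut) to 1 (fully open); "xyz": the shift along the tool's x, y, z in mm, a list of three; "angular": the turn, a rotation vector about the tool's x, y, z in rad, a list of three. A call has 1 to 10 rows; each row is the pose to reach, as a shift and turn from the pose commanded when the call began, along the tool's axes at that moment; what a row does not reach only later rows make up. A row lasts 1/10 s, in which the tool goes at most 50 mm and 8.59 degrees, less where a joint would pass 70% of its speed; a pose out of reach is approached as far as the arm can. A call with a gripper value outside its range is refused whole. The fingers move at their own pace and stop on an object; the grip force is fixed at half the most. Time passes only in rows, so rows that repeat a pose let the fingers close. It gives the time, the measured TCP pose, the force, the opening and the grip force at its end, in the units of the state.
- r.sense(): the state, without advancing time (a new reading comes with each control period).
- r.capture(name): name is "scene" or "side" or "wrist"; returns a dict with "img" (384x512x3 uint8, red, green, blue), "camera_matrix" (3x3 intrinsics, pixels), "rvec" (rotation vector, rad) and "tvec" (3), from world to camera coordinates, as OpenCV has them; the wrist camera has in their place "hand_eye" (4x4, takes a point from camera to tool coordinates, whose origin is the TCP and whose axes are the flange's). Camera axes: x right, y down, z forward; pixel columns grow to the right and rows downward; lengths in m; the calibration is good to about 2 mm. A picture is of the moment at which its call begins: read the wrist's pose just before it. There is no depth.
- r.finish_job(): hands the job in; it is judged then, once.
The state is a dict: "time_s": time; "joints": joint angles; "joint_velocities": joint speeds; "effort": joint torques, N m; "tcp_pos": TCP position; "ee_rot": TCP orientation; "wrist_force": force on the tool from outside, world axes, zero at the start; "moment": the same for the moment, N m; "gripper_width": opening from 0.0 (shut) to 1.0 (fully open); "gripper_force": force on a finger pad.
Only numpy, scipy, OpenCV 4.12 (cv2) and the standard library are available. Lean on these libraries where they do the work, as an engineer would, in place of code of your own. Each camera call takes 0.05 s, during which the arm holds its last target. There are 200 camera calls.

## Working session

There is one attempt and no reset: what is moved stays moved. The work goes in short steps, Python scripts to look and compute and a tool call to move; the robot and the scene stay as the last step left them, time stands still between calls to the robot, and variables do not carry over. Pictures are saved under pics/ and viewed, at most 10 in all, crops included, and the job is handed in when it is done.

Besides the shell and the picture viewer there is one more tool, called after "Request:" in YAML: its name, and indented under it one key for each argument. move_arm: Moves the arm, as the interface text tells. Its arguments: {"type":"object","properties":{"series":{"type":"array"}},"required":["series"]}

```bash
mkdir -p pics; ls
cat > h.py <<'E'
import numpy as np, cv2
from station import r
def cap(n):
    s=r.sense(); c=r.capture(n); K=np.array(c["camera_matrix"])
    if "rvec" in c:
        R=cv2.Rodrigues(np.array(c["rvec"],float))[0]; t=np.array(c["tvec"],float).ravel()
    else:
        T=np.eye(4);T[:3,:3]=s["ee_rot"];T[:3,3]=s["tcp_pos"]
        W=np.linalg.inv(T@np.array(c["hand_eye"])); R,t=W[:3,:3],W[:3,3]
    return c["img"],K,R,t
def ray(K,R,t,uv,z):
    d=R.T@np.linalg.solve(K,[uv[0],uv[1],1]); o=-R.T@t
    return o+d*(z-o[2])/d[2]
def proj(K,R,t,P):
    p=K@(R@np.array(P,float).T+t[:,None]); return (p[:2]/p[2]).T
def save(n,img,s=1): cv2.imwrite("pics/"+n,cv2.resize(img[:,:,::-1],None,fx=s,fy=s,interpolation=cv2.INTER_CUBIC))
E
python3 - <<'E'
from h import *
for n in("scene","side"):
    i,K,R,t=cap(n); save(n+"0.png",i,1.5); print(n,K.round(1).tolist(),(-R.T@t).round(3),R[2].round(3))
s=r.sense(); print(s["time_s"],s["tcp_pos"],np.round(s["ee_rot"],3).tolist(),s["gripper_width"])
E
```

```text
pics
scene [[374.1, 0.0, 257.1], [0.0, 374.1, 194.1], [0.0, 0.0, 1.0]] [-0.005 -0.375  0.492] [ 0.699  0.492 -0.519]
side [[486.3, 0.0, 264.5], [0.0, 486.3, 186.0], [0.0, 0.0, 1.0]] [0.259 0.722 0.637] [ 0.357 -0.717 -0.598]
0.1 [ 0.19396461 -0.59363537  0.24659121] [[-0.951, -0.31, -0.001], [-0.31, 0.951, 0.002], [0.0, 0.002, -1.0]] 1.0004749280547969
```

View pics/scene0.png

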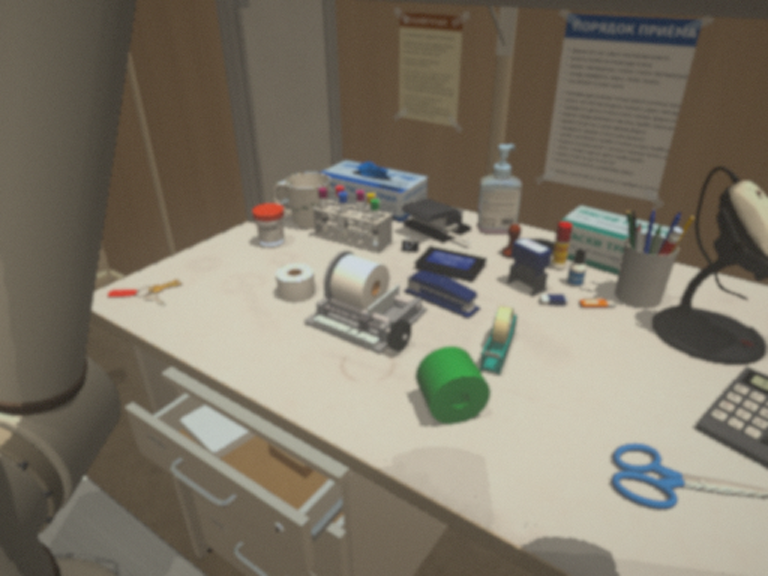

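View pics/side0.png

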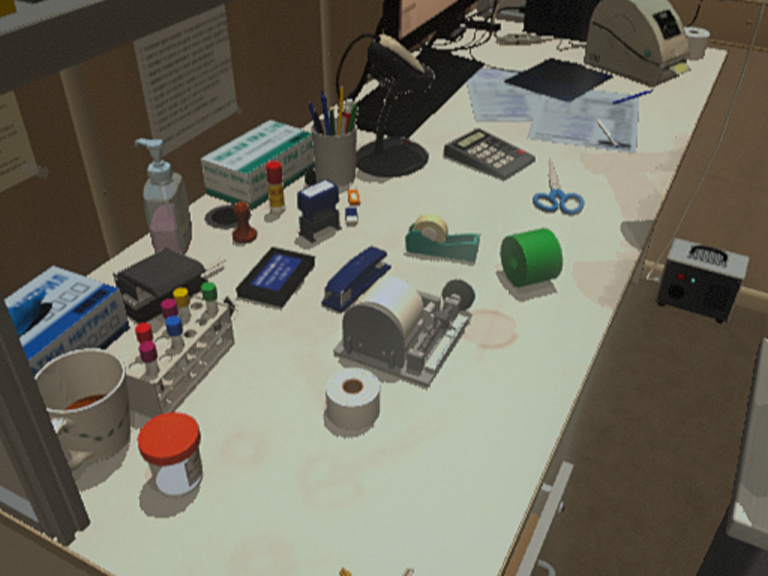

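The white roll lying in the grey holder is at scene (358,280) and side (385,315), both in the 1.5x view. The green cylinder at scene (452,385) is the decoy, and the small upright white roll at scene (295,282) is the spare. The black knurled wheel is at scene (399,332) and side (459,294). I'll confirm in one enlarged crop.

Run:
```python
from h import *
a=cap("scene")[0][160:240,195:290]; b=cap("side")[0][180:260,218:318]
A=cv2.resize(a,(570,480),interpolation=cv2.INTER_CUBIC)[:290*2]
f=4.1
o=np.hstack([cv2.resize(x,None,fx=f,fy=f,interpolation=cv2.INTER_CUBIC) for x in(a,b)])
print(o.shape); save("crop1.png",o)
```

```text
(328, 799, 3)
```

View pics/crop1.png

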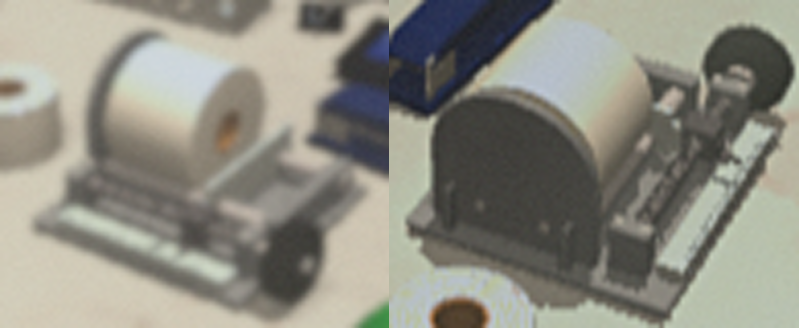

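The crop confirms it: the white roll with the card core leans towards the tall dark flange, the low aluminium guide stands on the wheel side, and the wheel is at crop (290,262).

```bash
cat >> h.py <<'E'
def fit(P,Q):
    P=np.array(P);Q=np.array(Q);p=P-P.mean(0);q=Q-Q.mean(0)
    th=np.arctan2((p[:,0]*q[:,1]-p[:,1]*q[:,0]).sum(),(p*q).sum())
    M=np.array([[np.cos(th),-np.sin(th)],[np.sin(th),np.cos(th)]])
    o=Q.mean(0)-M@P.mean(0); return th,M,o,(P@M.T+o-Q)
E
python3 - <<'E'
from h import *
S=cap("scene");D=cap("side")
P=[];Q=[]
for c,uv,p in[(D,(222.5,234.9),(.052,.09)),(D,(285.9,257.6),(-.082,.09)),(D,(314,208.5),(-.082,-.052)),(S,(203.5,214.9),(-.082,.09)),(S,(257,235.6),(-.082,-.052))]:
    P.append(p);Q.append(ray(*c[1:],uv,.005)[:2])
th,M,o,e=fit(P,Q); print(np.degrees(th),o,(e*1000).round(1).tolist(),np.round(Q,3).tolist())
for n,q in dict(wheel=(-.056,-.068),cheek=(0,.005),center=(0,.04)).items(): print(n,M@q+o)
s=r.sense();print(s["joints"])
E
```

```text
3.495743649171112 [0.59021138 0.04908397] [[1.8, -0.4], [0.6, -6.1], [0.2, 6.6], [-2.4, -2.1], [-0.3, 2.0]] [[0.635, 0.143], [0.502, 0.14], [0.511, -0.014], [0.505, 0.136], [0.512, -0.01]]
wheel [ 0.53846184 -0.02220407]
cheek [0.58990651 0.05407467]
center [0.58777241 0.08900954]
[-5.70894896e+01  2.20612229e+01  4.30953344e-01 -8.51012537e-03
 -6.84111780e+01 -1.48143892e+01]
```

```bash
cat >> h.py <<'E'
def shift(P,s=None):  # world target -> tool shift mm
    s=s or r.sense(); return (np.array(s["ee_rot"]).T@(np.array(P)-s["tcp_pos"])*1000).round(1)
E
python3 - <<'E'
from h import *
c=r.capture("wrist"); print(np.round(c["hand_eye"],3).tolist(),c["camera_matrix"][0][0])
print(shift((.56,0.02,.30)))
E
```

```text
[[0.0, -0.97, -0.244, 0.066], [1.0, 0.0, -0.001, 0.001], [0.001, -0.244, 0.97, -0.137], [0.0, 0.0, 0.0, 1.0]] 337.9894979982947
[-538.5  470.   -52.5]
```

Request:
move_arm:
  series:
    - {"grip":0,"xyz":[-542,448,-10],"angular":[0,0,-1.316]}
    - {"grip":0,"xyz":[-542,448,-10],"angular":[0,0,-1.316]}
    - {"grip":0,"xyz":[-542,448,-10],"angular":[0,0,-1.316]}
    - {"grip":0,"xyz":[-542,448,-10],"angular":[0,0,-1.316]}
    - {"grip":0,"xyz":[-542,448,-10],"angular":[0,0,-1.316]}
    - {"grip":0,"xyz":[-542,448,-10],"angular":[0,0,-1.316]}
    - {"grip":0,"xyz":[-542,448,-10],"angular":[0,0,-1.316]}
    - {"grip":0,"xyz":[-542,448,-10],"angular":[0,0,-1.316]}
    - {"grip":0,"xyz":[-542,448,-10],"angular":[0,0,-1.316]}
    - {"grip":0,"xyz":[-542,448,-10],"angular":[0,0,-1.316]}

```text
time_s: 1.35
tcp_pos: [0.4622, -0.1697, 0.2552]
ee_rot: [[0.063, -0.998, 0.001], [-0.998, -0.063, -0.0], [0.0, -0.001, -1.0]]
wrist_force: [0.1, -0.5, 0.6]
gripper_width: 0.173
gripper_force: 0.0
```

Run:
```python
from h import *
s=r.sense(); print(s["time_s"],s["tcp_pos"],np.round(s["ee_rot"],3).tolist(),s["gripper_width"],np.round(s["joints"],1))
print(shift((.57,0,.25)))
```

```text
1.35 [ 0.46223842 -0.16966179  0.25515339] [[0.063, -0.998, 0.001], [-0.998, -0.063, -0.0], [0.0, -0.001, -1.0]] 0.17342988387911004 [ -1.2   8.7 -17.    0.  -64.3   4.8]
[-162.5 -118.3    5.2]
```

Request:
move_arm:
  series:
    - {"grip":0,"xyz":[-162,-118,5],"angular":[0,0,0]}
    - {"grip":0,"xyz":[-162,-118,5],"angular":[0,0,0]}
    - {"grip":0,"xyz":[-162,-118,5],"angular":[0,0,0]}
    - {"grip":0,"xyz":[-162,-118,5],"angular":[0,0,0]}
    - {"grip":0,"xyz":[-162,-118,5],"angular":[0,0,0]}
    - {"grip":0,"xyz":[-162,-118,5],"angular":[0,0,0]}
    - {"grip":0,"xyz":[-162,-118,5],"angular":[0,0,0]}

```text
time_s: 2.05
tcp_pos: [0.5689, -0.0032, 0.2496]
ee_rot: [[0.061, -0.998, -0.001], [-0.998, -0.061, -0.0], [0.0, 0.001, -1.0]]
wrist_force: [-0.6, 0.4, 0.4]
gripper_width: 0.005
gripper_force: 0.0
```

Run:
```python
from h import *
i,K,R,t=cap("wrist"); save("w1.png",i,1.5)
s=r.sense(); print(s["time_s"],s["tcp_pos"],s["wrist_force"])
```

```text
2.1 [ 0.56882631 -0.00358495  0.24981009] [-1.38468032  0.08286815  0.30020197]
```

View pics/w1.png

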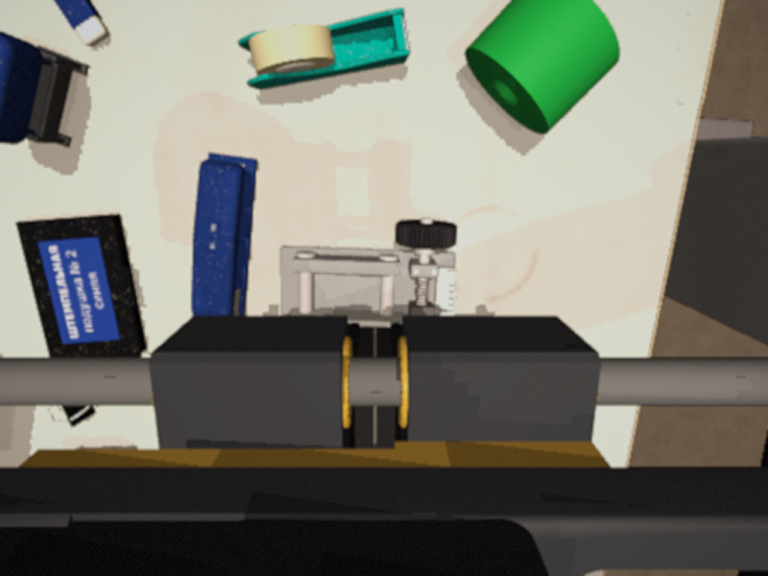

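The wrist view shows the wheel at (425,233) and the start of the rods, with the rest of the holder hidden behind the gripper. The rail with its graduations is at (447,290). I'll shift the tool towards +y to see past it.

Request:
move_arm:
  series:
    - {"grip":0,"xyz":[-125,0,-10],"angular":[0,0,0]}
    - {"grip":0,"xyz":[-125,0,-10],"angular":[0,0,0]}
    - {"grip":0,"xyz":[-125,0,-10],"angular":[0,0,0]}
    - {"grip":0,"xyz":[-125,0,-10],"angular":[0,0,0]}
    - {"grip":0,"xyz":[-125,0,-10],"angular":[0,0,0]}

```text
time_s: 2.6
tcp_pos: [0.5614, 0.1213, 0.26]
ee_rot: [[0.061, -0.998, 0.0], [-0.998, -0.061, 0.0], [-0.0, -0.0, -1.0]]
wrist_force: [0.9, -0.6, -0.4]
gripper_width: 0.005
gripper_force: 0.0
```

Run:
```python
from h import *
i,K,R,t=cap("wrist"); print((-R.T@t).round(3))
c=i[60:215,150:350]; save("w2.png",c,3.8)
np.savez("w2.npz",K=K,R=R,t=t,i=i)
s=r.sense(); print(s["time_s"],s["tcp_pos"],s["wrist_force"])
```

```text
[0.565 0.057 0.397]
2.65 [0.56148953 0.12074228 0.25986885] [ 0.74889959 -0.26974352  0.376541  ]
```

View pics/w2.png

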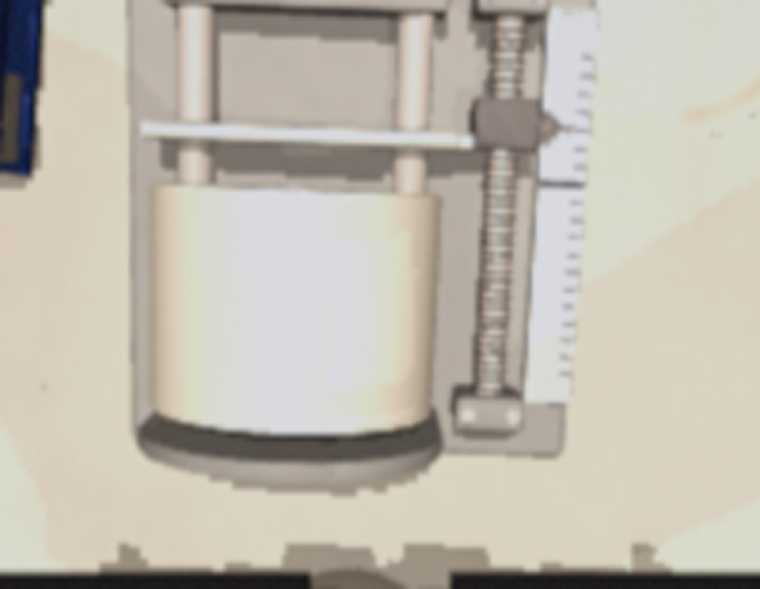

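The overhead view shows everything I need, in crop pixels: the long gauge line at (561,183), the pointer tip at about (560,127), the cheek along y≈133, the roll's guide-side face at y≈187 and the screw bearing block at (488,413). There is dark open space between the roll and the flange.

Run:
```python
from h import *
d=np.load("w2.npz");K,R,t=d["K"],d["R"],d["t"]
f=lambda u,v,z: ray(K,R,t,(u/3.8+150,v/3.8+60),z)[:2]
for a,b in(((196,20),(194,165)),((418,30),(409,185))):
    A,B=f(*a,.027),f(*b,.027);v=B-A;print("rod",A,B,np.degrees(np.arctan2(-v[0],v[1])))
g=[f(535,181,.017),f(585,185,.017)];print("line",g)
P=[(-.0745,.007),(-.056,.072),(-.082,.09)];Q=[f(561,183,.017),f(488,413,.035),f(563,455,.006)]
# rods at line y
for a,x in(((196,90),.03),((413,90),-.03)): print(x,f(*a,.027))
th,M,o,e=fit(P,Q);print(np.degrees(th),o,(e*1000).round(1).tolist())
inv=lambda q:M.T@(np.array(q)-o)
for n,u,v,z in[("pointer",560,127,.018),("cheek top inner",300,140,.041),("cheekR",440,145,.041),("cheekL",150,135,.041),("roll face top",295,189,.089),("rodL",196,90,.027),("rodR",413,90,.027),("rollL",153,300,.051),("rollR",440,300,.051),("stapler",0,0,0)]: print(n,inv(f(u,v,z)).round(4))
```

```text
rod [0.61761081 0.02217763] [0.61715421 0.06051042] 0.6824495789533772
rod [0.55714625 0.02108518] [0.55685464 0.06228702] 0.40550400480916676
line [array([0.52053543, 0.05911074]), array([0.50607454, 0.05935206])]
0.03 [0.61712778 0.04041634]
-0.03 [0.55745213 0.03678604]
1.5496365135040162 [0.58776172 0.05389006] [[0.1, -0.3], [-0.4, 0.1], [0.3, 0.2]]
pointer [-0.0731 -0.0081]
cheek top inner [-0.0008 -0.0017]
cheekR [-0.0382 -0.0017]
cheekL [ 0.0393 -0.0016]
roll face top [-0.0027  0.0101]
rodL [ 0.029  -0.0143]
rodR [-0.0308 -0.0163]
rollL [0.0372 0.0412]
rollR [-0.0396  0.0385]
stapler [ 0.0898 -0.0387]
```

Request:
move_arm:
  series:
    - {"grip":0.28,"xyz":[77,-22,50],"angular":[0,0,0.044]}
    - {"grip":0.28,"xyz":[77,-22,50],"angular":[0,0,0.044]}
    - {"grip":0.28,"xyz":[77,-22,110],"angular":[0,0,0.044]}
    - {"grip":0.28,"xyz":[77,-22,110],"angular":[0,0,0.044]}
    - {"grip":0.28,"xyz":[77,-22,110],"angular":[0,0,0.044]}
    - {"grip":0.28,"xyz":[77,-22,110],"angular":[0,0,0.044]}

```text
time_s: 3.25
tcp_pos: [0.5897, 0.0465, 0.1517]
ee_rot: [[0.018, -1.0, 0.003], [-1.0, -0.018, 0.0], [-0.0, -0.003, -1.0]]
wrist_force: [0.6, 0.1, 1.4]
gripper_width: 0.277
gripper_force: 0.0
```

Request:
move_arm:
  series:
    - {"grip":0.28,"xyz":[0,0,30],"angular":[0,-0.14,0]}
    - {"grip":0.28,"xyz":[0,0,30],"angular":[0,-0.14,0]}
    - {"grip":0.28,"xyz":[0,0,30],"angular":[0,-0.14,0]}
    - {"grip":0.28,"xyz":[0,0,30],"angular":[0,-0.14,0]}

```text
time_s: 3.65
tcp_pos: [0.5897, 0.047, 0.1219]
ee_rot: [[0.019, -1.0, 0.001], [-0.99, -0.019, 0.138], [-0.138, -0.004, -0.99]]
wrist_force: [0.4, -0.3, -0.0]
gripper_width: 0.281
gripper_force: 0.0
```

```bash
cat >> h.py <<'E'
O=np.array([.588,.0538]);A=np.radians(1.);MH=np.array([[np.cos(A),-np.sin(A)],[np.sin(A),np.cos(A)]])
def hold(x,y): return MH@[x,y]+O
def go(x,y,z,s=None): return shift((*hold(x,y),z))
def where(): s=r.sense(); return (MH.T@(np.array(s["tcp_pos"])[:2]-O)*1000).round(1),round(s["tcp_pos"][2]*1000,1),np.round(s["wrist_force"],1)
E
python3 - <<'E'
from h import *
print(where(),np.round(r.sense()["ee_rot"],3).tolist(),go(0,-.009,.0705))
E
```

```text
(array([ 1.6, -6.9]), np.float64(121.9), array([ 0.4, -0.3, -0. ])) [[0.019, -1.0, 0.001], [-0.99, -0.019, 0.138], [-0.138, -0.004, -0.99]] [ 9.2  1.8 50.6]
```

Request:
move_arm:
  series:
    - {"grip":0.28,"xyz":[10,2,25],"angular":[0,0,0]}
    - {"grip":0.28,"xyz":[10,2,35],"angular":[0,0,0]}
    - {"grip":0.28,"xyz":[10,2,45],"angular":[0,0,0]}
    - {"grip":0.28,"xyz":[9.5,2,50],"angular":[0,0,0]}
    - {"grip":0.28,"xyz":[9.5,2,50],"angular":[0,0,0]}

```text
time_s: 4.15
tcp_pos: [0.5864, 0.0446, 0.0685]
ee_rot: [[0.018, -1.0, -0.003], [-0.99, -0.018, 0.139], [-0.139, 0.001, -0.99]]
wrist_force: [-0.3, 0.1, -0.2]
gripper_width: 0.28
gripper_force: 0.0
```

Run:
```python
from h import *
print(where())
b=cap("side")[0][180:260,218:318]; save("s2.png",b,7)
```

```text
(array([-1.7, -9.2]), np.float64(68.5), array([-0.3,  0.1, -0.2]))
```

View pics/s2.png

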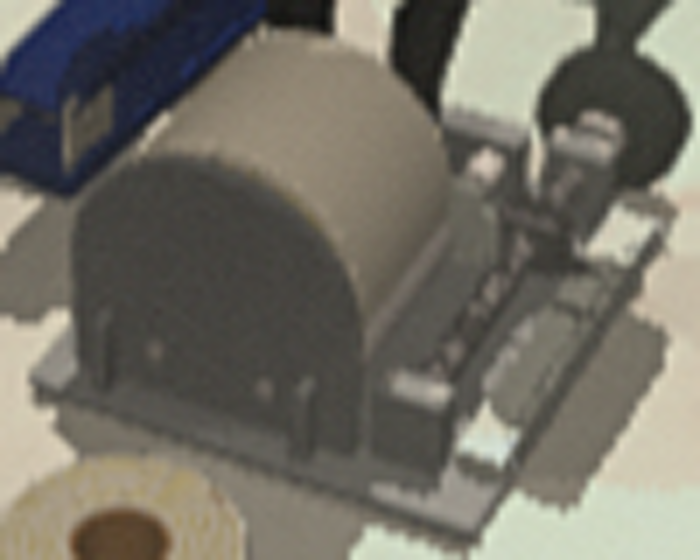

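The fingers stand behind the roll, clear of it and of the cheek, and no force shows. Now I'll push slowly.

Request:
move_arm:
  series:
    - {"grip":0.28,"xyz":[-2,0,0.3],"angular":[0,0,0]}
    - {"grip":0.28,"xyz":[-4,0,0.5],"angular":[0,0,0]}
    - {"grip":0.28,"xyz":[-5,0,0.7],"angular":[0,0,0]}
    - {"grip":0.28,"xyz":[-6,0,0.8],"angular":[0,0,0]}
    - {"grip":0.28,"xyz":[-7,0,1],"angular":[0,0,0]}
    - {"grip":0.28,"xyz":[-8,0,1.1],"angular":[0,0,0]}
    - {"grip":0.28,"xyz":[-9,0,1.2],"angular":[0,0,0]}
    - {"grip":0.28,"xyz":[-9,0,1.2],"angular":[0,0,0]}

```text
time_s: 5.0
tcp_pos: [0.5865, 0.053, 0.0691]
ee_rot: [[0.017, -1.0, -0.002], [-0.99, -0.017, 0.139], [-0.139, -0.0, -0.99]]
wrist_force: [-0.1, -4.1, 3.0]
gripper_width: 0.279
gripper_force: 1.7
```

Request:
move_arm:
  series:
    - {"grip":0.28,"xyz":[-1,0,0.1],"angular":[0,0,0]}
    - {"grip":0.28,"xyz":[-2,0,0.3],"angular":[0,0,0]}
    - {"grip":0.28,"xyz":[-2,0,0.3],"angular":[0,0,0]}

```text
time_s: 5.3
tcp_pos: [0.5864, 0.0552, 0.0689]
ee_rot: [[0.017, -1.0, -0.002], [-0.99, -0.017, 0.139], [-0.139, -0.0, -0.99]]
wrist_force: [1.1, -3.9, 2.3]
gripper_width: 0.28
gripper_force: 1.8
```

Request:
move_arm:
  series:
    - {"grip":0.28,"xyz":[-0.7,0,0.1],"angular":[0,0,0]}
    - {"grip":0.28,"xyz":[-1.4,0,0.2],"angular":[0,0,0]}
    - {"grip":0.28,"xyz":[-1.4,0,0.2],"angular":[0,0,0]}

```text
time_s: 5.6
tcp_pos: [0.5864, 0.0556, 0.069]
ee_rot: [[0.017, -1.0, -0.002], [-0.99, -0.017, 0.138], [-0.138, -0.0, -0.99]]
wrist_force: [0.8, -7.7, 2.7]
gripper_width: 0.28
gripper_force: 3.7
```

Force jumped to 7.7 N in y, so the roll is probably against the flange. I'll back off, lift and look from above.

Request:
move_arm:
  series:
    - {"grip":0.28,"xyz":[5,0,-1],"angular":[0,0,0]}
    - {"grip":0.28,"xyz":[9,0,-5],"angular":[0,0,0]}
    - {"grip":0.28,"xyz":[12,0,-40],"angular":[0,0,0]}
    - {"grip":0.28,"xyz":[12,0,-90],"angular":[0,0,0]}
    - {"grip":0,"xyz":[12,0,-140],"angular":[0,0.14,0]}
    - {"grip":0,"xyz":[-20,20,-190],"angular":[0,0.14,0]}
    - {"grip":0,"xyz":[-100,20,-205],"angular":[0,0.14,0]}
    - {"grip":0,"xyz":[-100,20,-205],"angular":[0,0.14,0]}
    - {"grip":0,"xyz":[-100,20,-205],"angular":[0,0.14,0]}

```text
time_s: 6.5
tcp_pos: [0.5656, 0.131, 0.2888]
ee_rot: [[0.022, -1.0, 0.006], [-1.0, -0.022, 0.004], [-0.004, -0.006, -1.0]]
wrist_force: [0.1, -0.9, 0.5]
gripper_width: 0.016
gripper_force: 0.0
```

Run:
```python
from h import *
print(where())
i,K,R,t=cap("wrist"); c=i[60:215,150:350]; save("w3.png",c,3.8)
np.savez("w3.npz",K=K,R=R,t=t,i=i); print((-R.T@t).round(3))
```

```text
(array([-21. ,  77.5]), np.float64(288.8), array([ 0.1, -0.9,  0.5]))
[0.566 0.066 0.425]
```

View pics/w3.png

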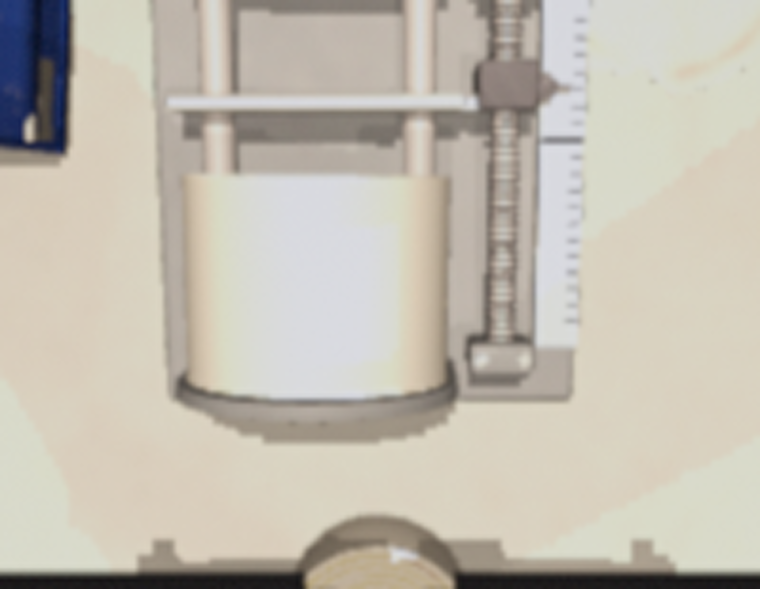

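The roll now sits against the flange with no dark gap left (crop y≈395). The pointer tip is at (572,88) and the gauge line runs (540,139)–(583,141). I'll measure the distance left and the wheel position.

Run:
```python
from h import *
d=np.load("w3.npz");K,R,t=d["K"],d["R"],d["t"]
f=lambda u,v,z: ray(K,R,t,(u/3.8+150,v/3.8+60),z)[:2]
P=[(-.0745,.007),(-.056,.072),(-.082,.09)];Q=[f(561,140,.017),f(500,357,.035),f(571,397,.006)]
th,M,o,e=fit(P,Q);print(np.degrees(th),o,(e*1000).round(1).tolist())
for a,b in(((217,20),(218,165)),((421,20),(419,165))):
    a,b=f(*a,.027),f(*b,.027);v=b-a;print(np.degrees(np.arctan2(-v[0],v[1])))
inv=lambda q:M.T@(np.array(q)-o)
for n,u,v,z in[("pointer",570,88,.018),("gauge",561,140,.017),("roll top edge",316,176,.089),("rollR",446,176,.051)]: print(n,inv(f(u,v,z)).round(4))
print(hold(-.056,-.068),M@[-.056,-.068]+o)
print(go(-.056,-.068,.12))
```

```text
1.2935495068827438 [0.58785114 0.05346363] [[0.1, -0.6], [-0.2, 0.1], [0.1, 0.5]]
-0.07363771013947622
0.9104694968907819
pointer [-0.0766 -0.0076]
gauge [-0.0746  0.0076]
roll top edge [-0.0032  0.0174]
rollR [-0.0379  0.0179]
[ 0.53319529 -0.01516698] [ 0.53340049 -0.01578323]
[144.   35.  166.6]
```

Request:
move_arm:
  series:
    - {"grip":0,"xyz":[144,47,50],"angular":[0,0,0]}
    - {"grip":0,"xyz":[144,47,50],"angular":[0,0,0]}
    - {"grip":0,"xyz":[144,47,100],"angular":[0,0,0]}
    - {"grip":0,"xyz":[144,47,166],"angular":[0,0,0]}
    - {"grip":0,"xyz":[144,47,190],"angular":[0,0,0]}
    - {"grip":0,"xyz":[144,47,190],"angular":[0,0,0]}
    - {"grip":0,"xyz":[144,47,190],"angular":[0,0,0]}
    - {"grip":0,"xyz":[144,47,190],"angular":[0,0,0]}

```text
time_s: 7.35
tcp_pos: [0.5207, -0.0186, 0.0959]
ee_rot: [[0.016, -1.0, -0.001], [-1.0, -0.016, -0.0], [0.0, 0.001, -1.0]]
wrist_force: [-0.4, -0.0, -0.1]
gripper_width: 0.006
gripper_force: 0.0
```

Run:
```python
from h import *
print(where(),np.round(r.sense()["ee_rot"],3).tolist(),go(-.068,-.068,.073))
```

```text
(array([-68.5, -71.3]), np.float64(95.9), array([-0.4, -0. , -0.1])) [[0.016, -1.0, -0.001], [-1.0, -0.016, -0.0], [0.0, 0.001, -1.0]] [-3.3 -0.5 22.9]
```

Move down gently to find contact.

Request:
move_arm:
  series:
    - {"grip":0,"xyz":[-3,0,15],"angular":[0,0,0]}
    - {"grip":0,"xyz":[-3,0,20],"angular":[0,0,0]}
    - {"grip":0,"xyz":[-3,0,22],"angular":[0,0,0]}
    - {"grip":0,"xyz":[-3,0,23],"angular":[0,0,0]}
    - {"grip":0,"xyz":[-3,0,23],"angular":[0,0,0]}

```text
time_s: 7.85
tcp_pos: [0.5209, -0.015, 0.0735]
ee_rot: [[0.017, -1.0, 0.001], [-1.0, -0.017, 0.0], [-0.0, -0.001, -1.0]]
wrist_force: [-0.2, -0.8, 0.9]
gripper_width: 0.007
gripper_force: 0.0
```

Request:
move_arm:
  series:
    - {"grip":0,"xyz":[0,0,0.5],"angular":[0,0,0]}
    - {"grip":0,"xyz":[0,0,1],"angular":[0,0,0]}
    - {"grip":0,"xyz":[0,0,1],"angular":[0,0,0]}

```text
time_s: 8.15
tcp_pos: [0.5209, -0.0151, 0.0725]
ee_rot: [[0.017, -1.0, 0.001], [-1.0, -0.017, 0.0], [-0.0, -0.001, -1.0]]
wrist_force: [-0.6, 0.4, 3.6]
gripper_width: 0.004
gripper_force: 2.2
```

Request:
move_arm:
  series:
    - {"grip":0,"xyz":[0,0,0.4],"angular":[0,0,0]}
    - {"grip":0,"xyz":[0,-3,0.4],"angular":[0,0,0]}
    - {"grip":0,"xyz":[0,-6,0.4],"angular":[0,0,0]}
    - {"grip":0,"xyz":[0,-9,0.4],"angular":[0,0,0]}
    - {"grip":0,"xyz":[0,-12,0.4],"angular":[0,0,0]}

```text
time_s: 8.65
tcp_pos: [0.5337, -0.0148, 0.0732]
ee_rot: [[0.018, -1.0, 0.003], [-1.0, -0.018, 0.0], [0.0, -0.003, -1.0]]
wrist_force: [-2.3, 1.3, 10.9]
gripper_width: 0.004
gripper_force: 5.2
```

Request:
move_arm:
  series:
    - {"grip":0,"xyz":[0,-3,0],"angular":[0,0,0]}
    - {"grip":0,"xyz":[0,-6,0],"angular":[0,0,0]}
    - {"grip":0,"xyz":[0,-9,0],"angular":[0,0,0]}
    - {"grip":0,"xyz":[0,-12,0],"angular":[0,0,0]}
    - {"grip":0,"xyz":[0,-12,0],"angular":[0,0,0]}

```text
time_s: 9.15
tcp_pos: [0.5459, -0.0146, 0.0724]
ee_rot: [[0.018, -1.0, 0.003], [-1.0, -0.018, 0.0], [-0.0, -0.003, -1.0]]
wrist_force: [-0.5, -1.1, 5.2]
gripper_width: 0.003
gripper_force: 2.7
```

```bash
cat > pt.py <<'E'
from h import *
print(where())
i,K,R,t=cap("side"); np.savez("sd.npz",i=i,K=K,R=R,t=t)
E
python3 pt.py
```

```text
(array([-43.3, -67.6]), np.float64(72.4), array([-0.5, -1.1,  5.2]))
```

Request:
move_arm:
  series:
    - {"grip":0,"xyz":[0,0,-6],"angular":[0,0,0]}
    - {"grip":0,"xyz":[0,24,-7],"angular":[0,0,0]}
    - {"grip":0,"xyz":[0,24,-6],"angular":[0,0,0]}
    - {"grip":0,"xyz":[0,24,0],"angular":[0,0,0]}
    - {"grip":0,"xyz":[0,24,0],"angular":[0,0,0]}
    - {"grip":0,"xyz":[0,19,-0.2],"angular":[0,0,0]}
    - {"grip":0,"xyz":[0,14,-0.3],"angular":[0,0,0]}
    - {"grip":0,"xyz":[0,9,-0.3],"angular":[0,0,0]}
    - {"grip":0,"xyz":[0,4.5,-0.2],"angular":[0,0,0]}
    - {"grip":0,"xyz":[0,0,0],"angular":[0,0,0]}

```text
time_s: 10.2
tcp_pos: [0.5462, -0.0146, 0.0722]
ee_rot: [[0.018, -1.0, 0.002], [-1.0, -0.018, -0.0], [0.0, -0.002, -1.0]]
wrist_force: [-0.6, 0.6, 5.7]
gripper_width: 0.005
gripper_force: 2.7
```

Request:
move_arm:
  series:
    - {"grip":0,"xyz":[0,0,-6],"angular":[0,0,0]}
    - {"grip":0,"xyz":[0,24,-7],"angular":[0,0,0]}
    - {"grip":0,"xyz":[0,24,-6],"angular":[0,0,0]}
    - {"grip":0,"xyz":[0,24,0],"angular":[0,0,0]}
    - {"grip":0,"xyz":[0,24,0],"angular":[0,0,0]}
    - {"grip":0,"xyz":[0,19,-0.2],"angular":[0,0,0]}
    - {"grip":0,"xyz":[0,14,-0.3],"angular":[0,0,0]}
    - {"grip":0,"xyz":[0,9,-0.3],"angular":[0,0,0]}
    - {"grip":0,"xyz":[0,4.5,-0.2],"angular":[0,0,0]}
    - {"grip":0,"xyz":[0,0,0],"angular":[0,0,0]}

```text
time_s: 11.2
tcp_pos: [0.5464, -0.0145, 0.0722]
ee_rot: [[0.018, -1.0, 0.003], [-1.0, -0.018, -0.0], [0.0, -0.003, -1.0]]
wrist_force: [-0.1, -0.5, 5.0]
gripper_width: 0.003
gripper_force: 2.4
```

Run:
```python
from h import *
print(where())
o=[]
for n in("side",):
    i,K,R,t=cap(n); b=i[190:245,270:320]; np.savez("sd.npz",i=i,K=K,R=R,t=t)
    for y in(-8,-3,2,7): print(y,proj(K,R,t,[[*hold(-.074,y/1000),.018]]).round(1))
save("s4.png",b,10)
```

```text
(array([-42.8, -67.6]), np.float64(72.2), array([-0.1, -0.5,  5. ]))
-8 [[301.5 219.8]]
-3 [[300.5 221.3]]
2 [[299.5 222.8]]
7 [[298.5 224.3]]
```

View pics/s4.png

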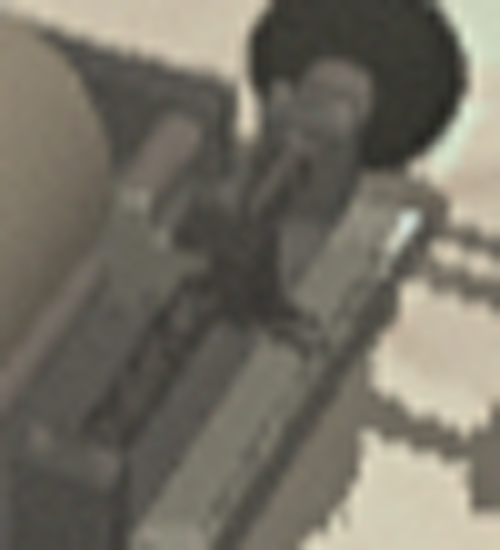

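The side view is too coarse: pointer and line are both near (300,335), a few mm apart. I'll lift and look with the wrist camera.

Request:
move_arm:
  series:
    - {"grip":0,"xyz":[0,0,-50],"angular":[0,0,0]}
    - {"grip":0,"xyz":[0,0,-100],"angular":[0,0,0]}
    - {"grip":0,"xyz":[-145,-20,-190],"angular":[0,0,0]}
    - {"grip":0,"xyz":[-145,-20,-190],"angular":[0,0,0]}
    - {"grip":0,"xyz":[-145,-20,-190],"angular":[0,0,0]}
    - {"grip":0,"xyz":[-145,-20,-190],"angular":[0,0,0]}
    - {"grip":0,"xyz":[-145,-20,-190],"angular":[0,0,0]}
    - {"grip":0,"xyz":[-145,-20,-190],"angular":[0,0,0]}

```text
time_s: 12.05
tcp_pos: [0.5618, 0.1308, 0.2603]
ee_rot: [[0.017, -1.0, -0.002], [-1.0, -0.017, -0.0], [0.0, 0.002, -1.0]]
wrist_force: [-0.6, -0.5, 0.2]
gripper_width: 0.009
gripper_force: 0.0
```

Run:
```python
from h import *
print(where())
i,K,R,t=cap("wrist"); c=i[50:190,190:320]; save("w5.png",c,4.2)
np.savez("w5.npz",K=K,R=R,t=t,i=i)
```

```text
(array([-24.9,  77.4]), np.float64(260.3), array([-0.6, -0.5,  0.2]))
```

View pics/w5.png

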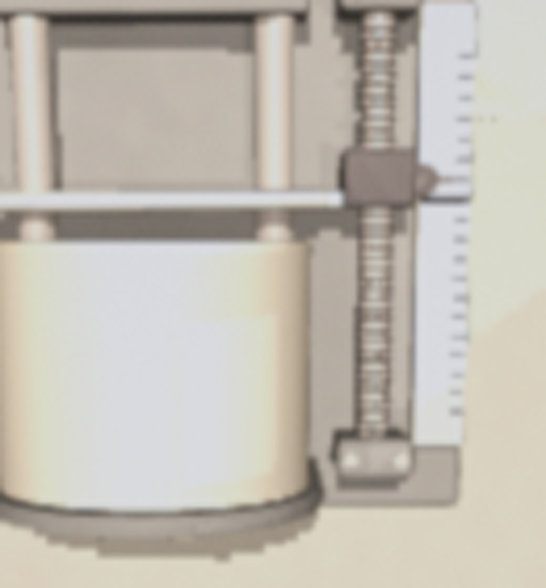

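The pointer tip is at crop y≈181 and the line at y≈200, with 5 mm graduations about 20 px apart, so about 4.9 mm is left. That is roughly 35 mm of stroke, done as two strokes of 17.5 mm.

Request:
move_arm:
  series:
    - {"grip":0,"xyz":[145,41,60],"angular":[0,0,0]}
    - {"grip":0,"xyz":[145,41,60],"angular":[0,0,0]}
    - {"grip":0,"xyz":[145,41,80],"angular":[0,0,0]}
    - {"grip":0,"xyz":[145,41,130],"angular":[0,0,0]}
    - {"grip":0,"xyz":[145,41,175],"angular":[0,0,0]}
    - {"grip":0,"xyz":[145,41,180],"angular":[0,0,0]}
    - {"grip":0,"xyz":[145,41,185],"angular":[0,0,0]}
    - {"grip":0,"xyz":[145,41,185],"angular":[0,0,0]}

```text
time_s: 12.9
tcp_pos: [0.523, -0.016, 0.0757]
ee_rot: [[0.016, -1.0, -0.002], [-1.0, -0.016, -0.001], [0.001, 0.002, -1.0]]
wrist_force: [0.3, 0.1, 0.9]
gripper_width: 0.003
gripper_force: 0.0
```

Request:
move_arm:
  series:
    - {"grip":0,"xyz":[0,0,3],"angular":[0,0,0]}
    - {"grip":0,"xyz":[0,0,5],"angular":[0,0,0]}
    - {"grip":0,"xyz":[0,0,5],"angular":[0,0,0]}

```text
time_s: 13.2
tcp_pos: [0.5245, -0.0149, 0.0729]
ee_rot: [[0.018, -1.0, 0.003], [-1.0, -0.018, 0.0], [-0.0, -0.003, -1.0]]
wrist_force: [0.1, 0.1, 2.9]
gripper_width: 0.006
gripper_force: 1.5
```

Request:
move_arm:
  series:
    - {"grip":0,"xyz":[0,-3.5,-0.1],"angular":[0,0,0]}
    - {"grip":0,"xyz":[0,-7,-0.2],"angular":[0,0,0]}
    - {"grip":0,"xyz":[0,-10.5,-0.2],"angular":[0,0,0]}
    - {"grip":0,"xyz":[0,-14,-0.1],"angular":[0,0,0]}
    - {"grip":0,"xyz":[0,-17.5,0],"angular":[0,0,0]}
    - {"grip":0,"xyz":[0,-17.5,0],"angular":[0,0,0]}

```text
time_s: 13.8
tcp_pos: [0.5423, -0.0145, 0.0727]
ee_rot: [[0.018, -1.0, 0.003], [-1.0, -0.018, 0.0], [-0.0, -0.003, -1.0]]
wrist_force: [-0.1, -0.9, 6.4]
gripper_width: 0.005
gripper_force: 2.9
```

Second stroke of 17.5 mm, then lift and view.

Request:
move_arm:
  series:
    - {"grip":0,"xyz":[0,0,-6],"angular":[0,0,0]}
    - {"grip":0,"xyz":[0,17.5,-7],"angular":[0,0,0]}
    - {"grip":0,"xyz":[0,17.5,-6],"angular":[0,0,0]}
    - {"grip":0,"xyz":[0,17.5,0],"angular":[0,0,0]}
    - {"grip":0,"xyz":[0,17.5,0],"angular":[0,0,0]}
    - {"grip":0,"xyz":[0,13.5,-0.2],"angular":[0,0,0]}
    - {"grip":0,"xyz":[0,9,-0.3],"angular":[0,0,0]}
    - {"grip":0,"xyz":[0,4.5,-0.2],"angular":[0,0,0]}
    - {"grip":0,"xyz":[0,0,0],"angular":[0,0,0]}
    - {"grip":0,"xyz":[0,0,0],"angular":[0,0,0]}

```text
time_s: 14.8
tcp_pos: [0.5436, -0.0144, 0.0723]
ee_rot: [[0.018, -1.0, 0.004], [-1.0, -0.018, 0.0], [-0.0, -0.004, -1.0]]
wrist_force: [0.6, 0.7, 6.4]
gripper_width: 0.008
gripper_force: 3.0
```

Request:
move_arm:
  series:
    - {"grip":0,"xyz":[0,0,-50],"angular":[0,0,0]}
    - {"grip":0,"xyz":[0,0,-100],"angular":[0,0,0]}
    - {"grip":0,"xyz":[-145,-23,-190],"angular":[0,0,0]}
    - {"grip":0,"xyz":[-145,-23,-190],"angular":[0,0,0]}
    - {"grip":0,"xyz":[-145,-23,-190],"angular":[0,0,0]}
    - {"grip":0,"xyz":[-145,-23,-190],"angular":[0,0,0]}
    - {"grip":0,"xyz":[-145,-23,-190],"angular":[0,0,0]}
    - {"grip":0,"xyz":[-145,-23,-190],"angular":[0,0,0]}

```text
time_s: 15.6
tcp_pos: [0.5613, 0.1308, 0.2604]
ee_rot: [[0.018, -1.0, -0.002], [-1.0, -0.018, -0.0], [0.0, 0.002, -1.0]]
wrist_force: [0.5, -0.3, -0.9]
gripper_width: 0.007
gripper_force: 0.0
```

Run:
```python
from h import *
print(where())
i,K,R,t=cap("wrist"); c=i[50:190,190:320]; save("w6.png",c,4.2)
np.savez("w6.npz",K=K,R=R,t=t,i=i)
```

```text
(array([-25.3,  77.5]), np.float64(260.4), array([ 0.5, -0.3, -0.9]))
```

View pics/w6.png

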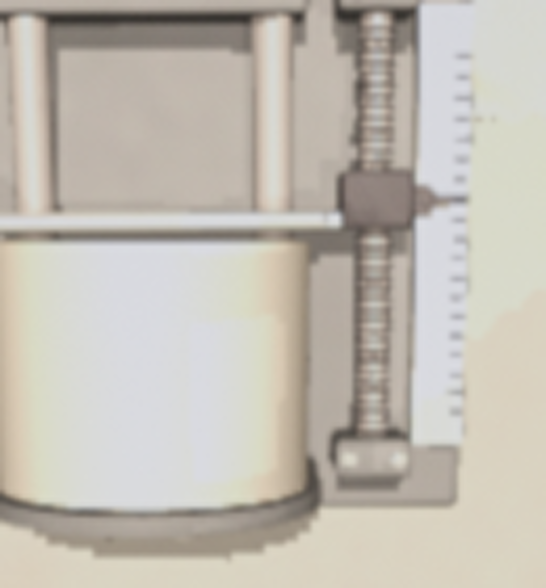

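The pointer now lies on the long line (both at crop y≈200), and the roll is still flush with the flange. One numeric check of pointer against line before handing in.

Run:
```python
from h import *
for n in("w5","w6"):
    i=np.load(n+".npz")["i"].astype(int).sum(2)//3
    print(n,"rows 88-103, cols 286-302")
    for v in range(88,104): print(v,i[v,286:303])
```

```text
w5 rows 88-103, cols 286-302
88 [132 130 124 148 195 207 211 216 218 218 218 216 204 190 185 183 185]
89 [132 130 122 130 152 166 182 204 215 218 218 217 215 212 212 209 201]
90 [132 129 121 124 130 134 143 172 205 216 217 217 218 218 218 215 206]
91 [131 127 119 129 136 136 129 143 180 202 204 206 207 207 207 208 203]
92 [130 125 119 136 142 137 128 130 151 170 170 177 183 182 184 193 199]
93 [131 125 119 141 144 135 128 136 164 181 183 189 195 196 197 198 199]
94 [130 125 117 136 134 128 131 157 196 211 213 213 215 214 214 210 200]
95 [130 124 111 123 123 126 144 175 204 213 212 212 212 212 211 207 193]
96 [130 124 106 114 107 113 143 166 179 182 181 180 181 181 181 181 184]
97 [124 117 106 122 108 101 114 123 125 125 125 125 124 126 136 154 185]
98 [106 103 110 151 164 164 164 163 163 163 162 163 162 164 173 184 202]
99 [107 123 127 172 206 212 212 212 212 212 212 212 211 211 213 213 212]
100 [135 160 149 179 213 220 219 219 219 219 219 219 219 218 218 217 213]
101 [141 167 154 179 212 219 218 218 218 218 219 217 209 204 205 210 211]
102 [141 166 153 181 212 219 218 218 218 218 21
[... 601 characters left out ...]
10 217 218 217 217 215 215 215 214 212]
95 [130 120 109 128 136 140 156 189 208 212 211 212 212 212 211 209 210]
96 [128 121 111 130 137 137 134 153 179 186 185 183 181 181 181 189 206]
97 [129 119 111 132 135 137 129 131 143 148 148 147 140 136 143 174 203]
98 [127 118 109 129 130 129 129 138 149 155 163 177 178 176 178 190 207]
99 [127 116 109 132 134 129 145 175 189 192 196 210 213 214 212 209 211]
100 [127 113 103 133 144 144 171 206 215 215 216 218 218 218 217 212 211]
101 [126 109 111 164 177 180 195 214 219 218 217 212 206 204 204 208 210]
102 [122 102 131 200 213 213 214 218 219 218 216 204 187 181 186 201 209]
103 [106  98 136 207 220 219 219 218 218 218 217 214 211 210 208 206 209]
```

```bash
python3 -c "
from station import r
print(r.finish_job())"
```

```text
the job is handed in; nothing more can be done
None
```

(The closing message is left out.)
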